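# Scrub out the resin beaker in the wash box

## Robot

A 7-joint arm with a two-finger parallel gripper is mounted at the origin on the work surface. World frame = base frame: x ahead of the robot, y to its left, z up, the work surface at z = 0. Lengths are in m, angles in rad, forces in N, time in s.
With the tool pointing down it reaches from about 0.4 to 0.85 m from the base axis. Payload 4.5 kg.
Tool frame: the origin (TCP) lies on the centre line of the jaws, within the pads' length; the fingertips stand 11 mm ahead of it and the grasp point (between the pads) lies 8 mm behind it; z points along the fingers, y is the line along which they close (so a half turn about z gives the same grasp; the last joint's range is limited). The gripper opens to 85 mm and grips with 20 to 120 N. Pads are 22 mm wide; open, the fingers measure 114 mm over their backs; the gripper's body (76 mm by 85 mm) begins 54 mm behind the grasp point. The pads swing forward as they close: fully open they stand 13 mm farther back than shut.
Start: joints at [1.275, 0.689, -0.195, 1.565, 0.157, 0.902, -0.215], TCP at [0.202, -0.591, 0.242] pointing down, gripper open.
Joint ranges: [-3.01, 3.01], [-0.46, 2.08], [-1.47, 1.51], [0.13, 2.56], [-1, 4.14], [0.04, 2.09], [-2.66, 2.66]. Speed limits (rad/s): [2.57, 2.57, 3.14, 3.14, 3.14, 3.14, 3.14].

## Interface

Orientations are given as a rotation vector (axis times angle).
In Python, from plant import r gives the robot as it stands. The module is installed in compiled form; this text tells all that it offers.
- The arm moves only by the tool arm_command, never from a script. Its argument "deltas" is a list of rows, each an object with "gripper": the finger opening in mm, from 0 to 85.4; "delta_pos": the shift along the tool's x, y, z in mm, a list of three; "twist": the turn, a rotation vector about the tool's x, y, z in rad, a list of three. A call has 1 to 8 rows; each row shifts and turns the commanded pose from where the row before left it, along the tool's axes as they then stand; what a row does not reach is not made up. A row lasts 1/10 s, in which the tool goes at most 50 mm and 8.59 degrees, less where a joint would pass 70% of its speed; a pose out of reach is approached as far as the arm can. A call with a gripper value outside its range is refused whole. The fingers move at their own pace and stop on an object; "force" is the grip in N (left out, the last holds). Time passes only in rows, so rows that do not move let the fingers close. It gives the time, the measured TCP pose, the force, the opening and the grip force at its end, in the units of the state.
- r.sense(): the state, without advancing time (a new reading comes with each control period).
- r.read_camera(name): name is "scene" or "top"; returns a dict with "color" (400x640x3 uint8, red, green, blue), "fov_y" (degrees; the focal length in pixels is half the picture's height over the tangent of half this angle, whatever the lens; pixels are square), "cx", "cy" (the principal point, pixels), "cam_to_world" (4x4, takes a point from camera to world coordinates). Camera axes: x right, y down, z forward; pixel columns grow to the right and rows downward; lengths in m; the calibration is good to about 2 mm. A picture is of the moment at which its call begins. There is no depth.
- r.hand_in(): hands the job in; it is judged then, once.
The state is a dict: "t": time; "joint_positions": joint angles; "joint_vel": joint speeds; "tau": joint torques, N m; "tcp_pos": TCP position; "tcp_rot": TCP orientation; "ft_force": force on the tool from outside, world axes, zero at the start; "moment": the same for the moment, N m; "gripper_width": finger opening in m; "grasp_force": force on a finger pad.
Only numpy, scipy, OpenCV 4.12 (cv2) and the standard library are available. Lean on these libraries where they do the work, as an engineer would, in place of code of your own. Each camera call takes 0.05 s, during which the arm holds its last target. There are 200 camera calls.

## Task

Open the red wash box by pulling up the recessed paddle in its lid, and raise the lid until it stands fully open. Take the long bottle brush from its stand and scrub inside the steel beaker (not the blue one) with three full strokes, each taking the brush's tip down to the bottom and back up well over half-way to the rim, without the tip leaving the beaker between strokes. Then hang the brush back upright in its stand, let go, and press the lid down until it latches, leaving the beakers and everything else where they were.

Things in the scene. Friction and masses are not known exactly. Their poses are not given: they have to be found in the camera images.
- washbox: Red steel wash box (parts washer), fixed to the table, 220 deep (its x) x 350 wide (y) x 120 mm tall to the rim, walls 4 mm, inner floor 6 mm above the table, dry. Origin: centre of its underside; +x points to its back, where the lid is hinged; z up. Inside, at x = -10, y = +108 and -108 mm, low wire cradles hold a beaker each. The lid's latch is at the middle of its front (-x) edge.
- lid (a joint): Lid angle, rad: 0 shut, 1.35 fully open (stop). Counterbalanced: shut it is slightly heavy (under 1 N at the front edge); beyond about 0.5 it rises by itself to the stop (2 s from 0.9) and stays. To close, push its outer face forward and down (about 3 N). Below 0.4 it may sink, and rests ajar on the latch, until pressed near the front edge with some 4 to 6 N (beside the dish): it snaps in, reads 0 and stays.
- lid_hinge (a point): Middle of the lid's hinge axis (which runs along the box's y), at x = +110, z = 122 mm in the box's frame. Turns with the lid: its x axis lies along the lid plate (which runs to -x), its z axis points out of the lid's upper (outer) face. The plate is 6 mm thick (z 0 to 6 mm here), 0.65 kg; shut, its top is 128 mm above the table.
- lid_edge (a point): Middle of the lid's front edge, on its upper face, 222 mm from the hinge; axes as for lid_hinge.
- paddle (a joint): Latch paddle, rad: 0 flush, 0.6 fully pulled; it springs back (1.5 to 4 N at its free end). The latch lets go from about 0.25. Its pivot is at its front (box -x) end, 194 mm from the lid's hinge axis; its free end, toward the hinge, swings up out of the lid.
- paddle_grip (a point): Pinch point of the black paddle, mid-thickness, 57 mm from its pivot, 15 mm from its free end; shut: 137 mm forward of the hinge axis, 122 mm above the table. Paddle 72 (box x) x 40 (box y) x 12 mm, top flush. It lies in a dish 108 x 122 mm, floor 32 mm below the lid's top: 41 mm free on each side. Pinch it across its width (box y); it turns in the fingers, so the gripper can stay upright.
- brush: Long bottle brush, 220 mm, about 0.12 kg. Origin: its tip; z runs up to the handle's end. 0 to 76 mm: cream bristles, 62 mm across as seen, only the 40 mm core is stiff; to 125 mm: wire, 8 mm; to 134 mm: plum collar, 40 mm; to 220 mm: round plum handle, 22 mm. Grip it from above at about 185 mm. It hangs upright in its stand, tip 15 mm above the table.
- stand: Brush stand, fixed: base 130 x 120 mm, post at its back (+x), aluminium fork on top (top 140, underside 134 mm above the table). Origin: on the table under the hanging place; z up. The 20 mm slot opens to -x; the prongs end 30 mm to -x in lips 5 mm high. To take the brush: lift it 8 to 35 mm (more: the bristles strike the fork), slide it 65 mm or more to -x, then raise it. To hang it: the reverse.
- stand_slot (a point): Hanging place: on the slot's axis at the height of the fork's top; the wire of the hung brush passes through it and the collar's underside rests at its height. Axes as the stand's.
- beaker_steel: Bare steel beaker to be scrubbed, loose, 0.3 kg, 84 mm across, 95 mm tall, walls 2.5 mm, bottom 4 mm thick, open at the top (inside 79 mm). Origin: centre of its underside, z up. It stands in the left or the right cradle of the wash box, hidden while the lid is shut.
- beaker_blue: Blue beaker of the same size, in the other cradle; leave alone.
- heart_a: Clear heart-shaped mould with gold flakes, about 95 mm, 35 mm tall, on the table; leave alone. Origin: under its middle.
- heart_b: Another heart mould, about 105 mm, 35 mm tall; leave alone. Origin: under its middle.
- bowl: White bowl, 110 mm across, 50 mm tall; leave alone. Origin: under its centre.
- jar_red: Dark red jar with white cap, 68 mm across, 85 mm tall; leave alone. Origin: under its centre.
- resin_bottle: Whitish bottle with yellow cap, 68 mm across, 190 mm tall; leave alone. Origin: under its centre.
- ribbed_jar: Brown ribbed jar, 78 mm across, 92 mm tall; leave alone. Origin: under its centre.
- spatula: Spatula with wooden handle, 190 mm, lying flat; leave alone.
Things that resemble listed ones, but are neither listed nor needed, are in the scene too. Leave any black or orange look-alike of the brush alone.

How it is judged:
By the outcome, as a careful person would: the job done as asked, in the order asked, and still so for the second after the job is handed in, with the robot touching nothing.
It also fails if it takes over 72 s, if anything falls off the work surface, if the arm or the gripper's body presses on something with over 40 N, if the wrist force passes 120 N, or if a joint passes its speed limit or range.

## Working session

There is one attempt and no reset: what is moved stays moved. The work goes in short steps, Python scripts to look and compute and a tool call to move; the robot and the scene stay as the last step left them, time stands still between calls to the robot, and variables do not carry over. Pictures are saved under pics/ and viewed, at most 11 in all, crops included, and the job is handed in when it is done.

Besides the shell and the picture viewer there is one more tool, called after ">>>" in YAML: its name, and indented under it one key for each argument. arm_command: Moves the arm, as the interface text tells. Its arguments: {"type":"object","properties":{"deltas":{"type":"array"},"force":{"type":"number"}},"required":["deltas"]}

```bash
mkdir -p pics; cat > h.py <<'E'
import numpy as np, cv2
from plant import r
from scipy.spatial.transform import Rotation as R
def cam(n,save=None):
    d=r.read_camera(n)
    if save: cv2.imwrite('pics/'+save,d['color'][:,:,::-1])
    return d
def f(d): return 200/np.tan(np.radians(d['fov_y'])/2)
def ray(d,u,v):
    k=np.array([(u-d['cx'])/f(d),(v-d['cy'])/f(d),1]);T=np.array(d['cam_to_world'])
    return T[:3,3],T[:3,:3]@k
def onz(d,u,v,z):
    o,k=ray(d,u,v);return o+k*(z-o[2])/k[2]
def proj(d,p):
    T=np.array(d['cam_to_world']);q=T[:3,:3].T@(np.array(p)-T[:3,3]);return d['cx']+f(d)*q[0]/q[2],d['cy']+f(d)*q[1]/q[2]
def st():
    s=r.sense();print('t',s['t'],'tcp',np.round(s['tcp_pos'],4),'rot',np.round(s['tcp_rot'],3),'F',np.round(s['ft_force'],1),'w',s['gripper_width'],s['grasp_force'],'q',np.round(s['joint_positions'],2));return s
def todelta(s,p):  # world target -> tool-axes mm
    return np.round(R.from_rotvec(s['tcp_rot']).inv().apply(np.array(p)-s['tcp_pos'])*1000,1)
E
python3 - <<'E'
from h import *
s=st();print(np.round(R.from_rotvec(s['tcp_rot']).as_matrix(),3))
ims=[]
for n in('scene','top'):
    d=cam(n,n+'0.png');print(n,d['fov_y'],d['cx'],d['cy'],np.round(d['cam_to_world'],3).tolist())
E
```

```text
t 0.0 tcp [ 0.2021 -0.5907  0.2415] rot [-3.097e+00 -5.160e-01  1.000e-03] F [0.1 0.6 0.3] w 0.08554429288623089 0.0 q [ 1.27  0.69 -0.19  1.57  0.16  0.9  -0.22]
[[ 0.946  0.324 -0.001]
 [ 0.324 -0.946  0.002]
 [-0.    -0.002 -1.   ]]
scene 44.02288027774378 314.49654858281735 209.0571985720053 [[0.639, 0.637, -0.431, 1.143], [0.769, -0.524, 0.367, -0.528], [0.008, -0.566, -0.824, 1.245], [0.0, 0.0, 0.0, 1.0]]
top 56.58849221145845 318.31297187263385 201.04667300828686 [[-0.013, -0.991, 0.131, 0.369], [-1.0, 0.015, 0.016, -0.03], [-0.018, -0.131, -0.991, 1.301], [0.0, 0.0, 0.0, 1.0]]
```

View pics/scene0.png

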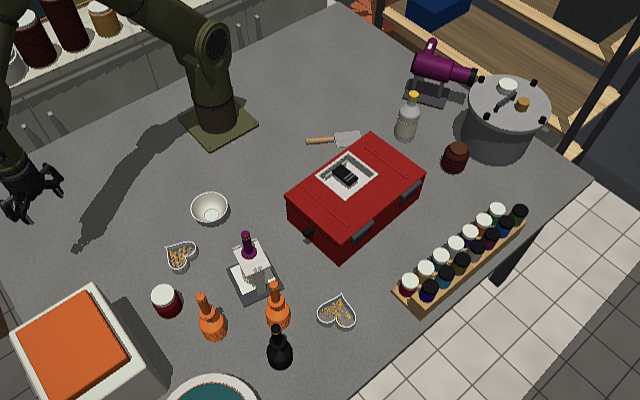

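View pics/top0.png

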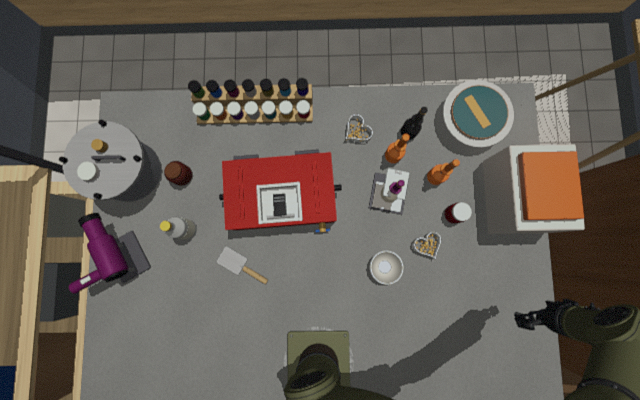

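Top view: red box centred ~(279,190), paddle ~(280,205) in the white dish. Candidates for the brush: plum (397,187) in the white fork stand, orange (397,150) and (440,172), black (413,123), and the plum gadget (100,250). I choose the plum one at (397,187), scene (247,243).

```bash
python3 - <<'E'
from h import *
t=cam('top');s=cam('scene')
a=cv2.resize(t['color'][140:240,215:345],None,fx=4,fy=4,interpolation=2)[:, :400*13//10]
b=cv2.resize(s['color'][225:305,215:285],None,fx=3.75,fy=3.75,interpolation=2)
b=b[:300];c=cv2.resize(t['color'][160:220,365:415],None,fx=5,fy=5,interpolation=2)
im=np.zeros((600,790,3),np.uint8);im[:400,:520]=a;im[:300,525:525+b.shape[1]]=b;im[300:600,525:775]=c
cv2.imwrite('pics/crop1.png',im[:,:,::-1])
for d,n in((t,'top'),(s,'scene')):
    h=cv2.cvtColor(d['color'],cv2.COLOR_RGB2HSV)
    m=(((h[...,0]<6)|(h[...,0]>174))&(h[...,1]>180)&(h[...,2]>90)).astype(np.uint8)
    cs=max(cv2.findContours(m,0,2)[0],key=cv2.contourArea);print(n,'red',cv2.minAreaRect(cs),cv2.approxPolyDP(cs,4,True)[:,0].tolist())
    # plum
    m=((h[...,0]>140)&(h[...,0]<170)&(h[...,1]>100)&(h[...,2]>40)).astype(np.uint8)
    for c in cv2.findContours(m,0,2)[0]:
        if cv2.contourArea(c)>15: print('plum',cv2.minAreaRect(c),cv2.boundingRect(c))
    # dish + paddle
    x,y,w,hh=cv2.boundingRect(cs)
    sub=np.zeros(h.shape[:2],np.uint8);cv2.drawContours(sub,[cs],-1,1,-1)
    m=((h[...,1]<50)&(h[...,2]>150)&(sub>0)).astype(np.uint8)
    c=max(cv2.findContours(m,0,2)[0],key=cv2.contourArea);print('dish',cv2.minAreaRect(c),cv2.approxPolyDP(c,3,True)[:,0].tolist())
    ds=np.zeros_like(sub);cv2.drawContours(ds,[c],-1,1,-1)
    m=((h[...,2]<50)&(ds>0)).astype(np.uint8)
    c=max(cv2.findContours(m,0,2)[0],key=cv2.contourArea);print('paddle',cv2.minAreaRect(c),cv2.approxPolyDP(c,2,True)[:,0].tolist())
E
```

```text
top red ((277.779296875, 190.8517303466797), (69.0938491821289, 111.36399841308594), 85.2363510131836) [[329, 153], [223, 162], [225, 228], [335, 220]]
plum ((86.5839614868164, 253.89419555664062), (60.23097229003906, 62.40581512451172), 64.98310089111328) (69, 218, 57, 76)
plum ((394.75006103515625, 188.25001525878906), (9.899495124816895, 9.192388534545898), 45.0) (390, 183, 11, 11)
plum ((400.5, 182.5), (5.0, 5.0), 90.0) (398, 180, 6, 6)
dish ((278.8764343261719, 202.39410400390625), (38.501644134521484, 43.5636100769043), 85.60128784179688) [[299, 182], [257, 185], [259, 223], [301, 220]]
paddle ((279.0, 208.5), (13.0, 10.0), 90.0) [[274, 202], [274, 214], [282, 214], [279, 212], [278, 215], [276, 211], [280, 209], [280, 203], [284, 209], [284, 202], [283, 205]]
scene red ((355.9342956542969, 184.68345642089844), (73.9442138671875, 125.70516204833984), 51.709835052490234) [[370, 131], [284, 195], [340, 244], [426, 172]]
plum ((248.72398376464844, 249.76800537109375), (14.758050918579102, 17.173006057739258), 10.30484676361084) (241, 240, 16, 19)
plum ((487.6551818847656, 244.862060546875), (12.255891799926758, 8.913375854492188), 21.801410675048828) (483, 239, 13, 11)
plum ((244.5, 234.5), (7.0, 7.0), 90.0) (241, 231, 8, 8)
plum ((444.188720703125, 59.83962631225586), (56.86726379394531, 36.40054702758789), 15.945395469665527) (413, 38, 59, 44)
dish ((346.09759521484375, 174.1219482421875), (39.04344177246094, 49.66325759887695), 51.34019470214844) [[348, 151], [315, 174], [344, 200], [377, 174]]
paddle ((344.1463317871094, 174.81704711914062), (24.987802505493164, 12.65007495880127), 38.65980911254883) [[340, 164], [332, 172], [349, 185], [357, 177], [354, 176], [346, 182], [345, 180], [353, 174], [344, 180], [350, 172]]
```

View pics/crop1.png

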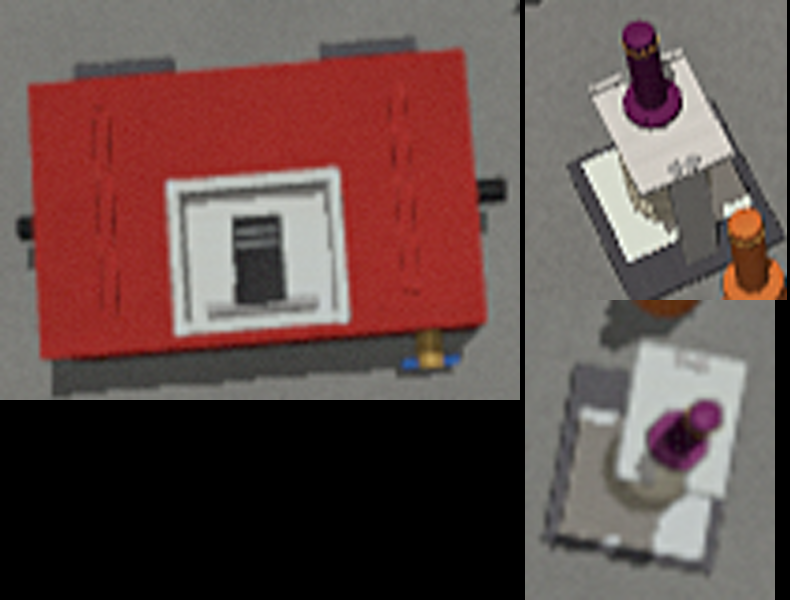

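Crop: the lid with corners near crop (30,85),(464,50),(487,325),(42,358), paddle between (232,215) and (284,303), free end toward the hinge (up); the plum brush hangs in the white fork, whose slot opens toward the bottom of the picture. It is the plum one, as described.

```bash
cat >> h.py <<'E'
E
python3 - <<'E'
from h import *
t=cam('top');s=cam('scene')
def P(a,ox,oy,k,z): return onz(t,a[0]/k+ox-.4,a[1]/k+oy-.4,z)
L=[P(a,215,140,4,.128) for a in((30,85),(464,50),(487,325),(42,358))]
print('lid',np.round(L,3).tolist())
ctr=np.mean(L,0);ex=(L[0]+L[1]-L[2]-L[3]);print('ctr',ctr,'yaw x',np.degrees(np.arctan2(ex[1],ex[0])))
ey=L[0]+L[3]-L[1]-L[2];print('yaw y',np.degrees(np.arctan2(-ey[0],ey[1])),np.linalg.norm(ex)/2,np.linalg.norm(ey)/2)
Ls=[onz(s,*a,.128) for a in((370,131),(284,195),(340,244),(426,172))];print('scene lid',np.round(Ls,3).tolist(),np.mean(Ls,0))
pd=[P(a,215,140,4,.128) for a in((232,215),(284,215),(284,303),(232,303))];print('paddle',np.round(pd,3).tolist(),np.mean(pd,0))
# fork corners top
fk=[P((a[0]-525,a[1]-300),365,160,5,.14) for a in((640,342),(747,358),(725,497),(620,480))];print('fork',np.round(fk,3).tolist())
fs=[onz(s,215+(a[0]-525)/3.75-.4,225+a[1]/3.75-.4,.14) for a in((590,93),(682,50),(734,157),(643,192))];print('fork s',np.round(fs,3).tolist())
# brush top end z=.235 & collar top
print('end',P((707-525,415-300),365,160,5,.235),onz(s,215+(639-525)/3.75-.4,225+33/3.75-.4,.235))
print('collar',P((677-525,440-300),365,160,5,.149),onz(s,215+(652-525)/3.75-.4,225+103/3.75-.4,.149))
E
```

```text
lid [[0.661, 0.3, 0.128], [0.684, -0.053, 0.128], [0.461, -0.067, 0.128], [0.439, 0.285, 0.128]]
ctr [0.56124599 0.11628857 0.128     ] yaw x 3.6763889153793126
yaw y 3.5803010393510384 0.22286086264865965 0.35324723033761224
scene lid [[0.444, 0.287, 0.128], [0.469, -0.066, 0.128], [0.687, -0.05, 0.128], [0.664, 0.302, 0.128]] [0.56587137 0.11827753 0.128     ]
paddle [[0.552, 0.135, 0.128], [0.551, 0.093, 0.128], [0.48, 0.093, 0.128], [0.481, 0.135, 0.128]] [0.51602277 0.11415773 0.128     ]
fork [[0.626, -0.233, 0.14], [0.614, -0.3, 0.14], [0.525, -0.282, 0.14], [0.537, -0.217, 0.14]]
fork s [[0.528, -0.279, 0.14], [0.54, -0.211, 0.14], [0.63, -0.233, 0.14], [0.612, -0.295, 0.14]]
end [ 0.56077247 -0.25332816  0.235     ] [ 0.56400662 -0.25183485  0.235     ]
collar [ 0.56064409 -0.25199088  0.149     ] [ 0.56569793 -0.25362715  0.149     ]
```

>>> arm_command:
  deltas:
    - {"gripper": 60, "delta_pos": [0, 0, -30], "twist": [0, 0, 0.133]}
    - {"gripper": 60, "delta_pos": [0, 0, -30], "twist": [0, 0, 0.133]}
    - {"gripper": 60, "delta_pos": [21, -38, 0], "twist": [0, 0, 0]}
    - {"gripper": 60, "delta_pos": [21, -38, 0], "twist": [0, 0, 0]}
    - {"gripper": 60, "delta_pos": [21, -38, 0], "twist": [0, 0, 0]}
    - {"gripper": 60, "delta_pos": [21, -38, 0], "twist": [0, 0, 0]}
    - {"gripper": 60, "delta_pos": [21, -38, 0], "twist": [0, 0, 0]}
    - {"gripper": 60, "delta_pos": [21, -38, 0], "twist": [0, 0, 0]}
  force: 40

```text
t: 1.1
tcp_pos: [0.3142, -0.3541, 0.3025]
tcp_rot: [3.14, 0.1, 0.001]
ft_force: [0.5, -0.5, 0.1]
gripper_width: 0.06
grasp_force: 0.0
```

>>> arm_command:
  deltas:
    - {"gripper": 60, "delta_pos": [21, -38, 0], "twist": [0, 0, 0]}
    - {"gripper": 60, "delta_pos": [21, -38, 0], "twist": [0, 0, 0]}
    - {"gripper": 60, "delta_pos": [21, -38, 0], "twist": [0, 0, 0]}
    - {"gripper": 60, "delta_pos": [21, -38, 0], "twist": [0, 0, 0]}
    - {"gripper": 60, "delta_pos": [21, -38, 0], "twist": [0, 0, 0]}
    - {"gripper": 60, "delta_pos": [21, -38, 0], "twist": [0, 0, 0]}
    - {"gripper": 60, "delta_pos": [21, -38, 0], "twist": [0, 0, 0]}
    - {"gripper": 60, "delta_pos": [21, -38, 0], "twist": [0, 0, 0]}

```text
t: 1.9
tcp_pos: [0.4624, -0.04, 0.3025]
tcp_rot: [3.14, 0.1, 0.001]
ft_force: [0.8, -0.2, -0.1]
gripper_width: 0.0604
grasp_force: 0.0
```

```bash
cat >> h.py <<'E'
np.set_printoptions(suppress=True)
def goal(p,tx):  # tool down, tool x along yaw tx(deg): tool deltas + twist needed
    s=st();M=R.from_rotvec(s['tcp_rot']);c,sn=np.cos(np.radians(tx)),np.sin(np.radians(tx))
    W=R.from_matrix(np.array([[c,sn,0],[sn,-c,0],[0,0,-1]]))
    print('delta now axes',todelta(s,p),'twist',np.round((M.inv()*W).as_rotvec(),3),'delta goal axes',np.round(W.inv().apply(np.array(p)-s['tcp_pos'])*1000,1))
E
python3 -c "
from h import *
goal([.5376,.1153,.117],3.65)"
```

```text
t 1.9 tcp [ 0.4624 -0.04    0.3025] rot [3.14  0.1   0.001] F [ 0.8 -0.2 -0.1] w 0.060384834773224774 0.0 q [ 0.11  0.4  -0.18  1.95  0.1   0.8  -1.63]
delta now axes [  84.8 -150.2  185.5] twist [ 0.    -0.001  0.   ] delta goal axes [  84.9 -150.2  185.5]
```

>>> arm_command:
  deltas:
    - {"gripper": 60, "delta_pos": [21, -37.5, 10], "twist": [0, 0, 0]}
    - {"gripper": 60, "delta_pos": [21, -37.5, 10], "twist": [0, 0, 0]}
    - {"gripper": 60, "delta_pos": [21, -37.5, 20], "twist": [0, 0, 0]}
    - {"gripper": 60, "delta_pos": [21.5, -37.5, 20], "twist": [0, 0, 0]}
    - {"gripper": 60, "delta_pos": [0, 0, 35], "twist": [0, 0, 0]}
    - {"gripper": 60, "delta_pos": [0, 0, 35], "twist": [0, 0, 0]}
    - {"gripper": 60, "delta_pos": [0, 0, 15], "twist": [0, 0, 0]}
    - {"gripper": 60, "delta_pos": [0, 0, 0], "twist": [0, 0, 0]}

```text
t: 2.7
tcp_pos: [0.535, 0.1131, 0.155]
tcp_rot: [3.139, 0.101, -0.008]
ft_force: [0.3, -0.4, 0.2]
gripper_width: 0.0599
grasp_force: 0.0
```

```bash
python3 - <<'E'
from h import *
goal([.5376,.1153,.117],3.65)
a=cam('scene')['color'][120:220,285:405];b=cam('top')['color'][150:240,220:340]
im=np.zeros((400,800,3),np.uint8);im[:333,:400]=cv2.resize(a,(400,333),interpolation=2);im[:300,400:]=cv2.resize(b,(400,300),interpolation=2)
cv2.imwrite('pics/p3.png',im[:340,:,::-1])
E
```

```text
t 2.7 tcp [0.535  0.1131 0.155 ] rot [ 3.139  0.101 -0.008] F [ 0.3 -0.4  0.2] w 0.05994681729450332 0.0 q [-0.21  0.71 -0.14  1.88  0.17  0.56 -1.96]
delta now axes [ 2.9 -2.1 38. ] twist [0.001 0.005 0.001] delta goal axes [ 2.8 -2.  38. ]
```

View pics/p3.png

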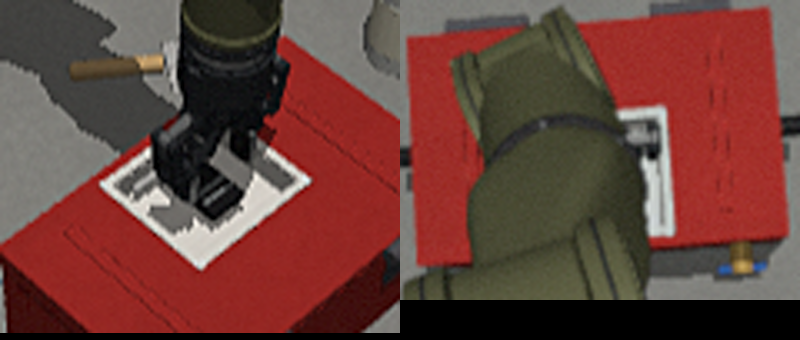

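The picture shows the open fingers above the paddle's free end, on either side of it (scene crop ~(200,185)), within the white dish. Descend and grip.

>>> arm_command:
  deltas:
    - {"gripper": 60, "delta_pos": [3, -2, 14], "twist": [0, 0, 0]}
    - {"gripper": 60, "delta_pos": [0, 0, 14], "twist": [0, 0, 0]}
    - {"gripper": 60, "delta_pos": [0, 0, 9], "twist": [0, 0, 0]}
    - {"gripper": 60, "delta_pos": [0, 0, 0], "twist": [0, 0, 0]}
    - {"gripper": 30, "delta_pos": [0, 0, 0], "twist": [0, 0, 0]}
    - {"gripper": 30, "delta_pos": [0, 0, 0], "twist": [0, 0, 0]}
    - {"gripper": 30, "delta_pos": [0, 0, 0], "twist": [0, 0, 0]}
    - {"gripper": 30, "delta_pos": [0, 0, 0], "twist": [0, 0, 0]}
  force: 50

```text
t: 3.6
tcp_pos: [0.54, 0.1164, 0.121]
tcp_rot: [-3.139, -0.102, -0.002]
ft_force: [-0.1, 2.4, 2.9]
gripper_width: 0.0388
grasp_force: 53.1
```

>>> arm_command:
  deltas:
    - {"gripper": 30, "delta_pos": [-1, 0, -9], "twist": [0, 0, 0]}
    - {"gripper": 30, "delta_pos": [-2, 0, -9], "twist": [0, 0, 0]}
    - {"gripper": 30, "delta_pos": [-4, 0, -9], "twist": [0, 0, 0]}
    - {"gripper": 30, "delta_pos": [0, 0, 0], "twist": [0, 0, 0]}
    - {"gripper": 30, "delta_pos": [2, 0, -9], "twist": [0, 0, 0]}
    - {"gripper": 30, "delta_pos": [2, 0, -9], "twist": [0, 0, 0]}
    - {"gripper": 30, "delta_pos": [3, 0, -8], "twist": [0, 0, 0]}
    - {"gripper": 30, "delta_pos": [0, 0, 0], "twist": [0, 0, 0]}

```text
t: 4.4
tcp_pos: [0.5397, 0.1163, 0.1747]
tcp_rot: [-3.139, -0.1, -0.002]
ft_force: [0.5, 4.3, -1.1]
gripper_width: 0.0389
grasp_force: 51.6
```

```bash
python3 - <<'E'
from h import *
st()
a=cam('scene')['color'][100:260,260:450]
cv2.imwrite('pics/p4.png',cv2.resize(a,None,fx=3,fy=3,interpolation=2)[:,:,::-1])
E
```

```text
t 4.4 tcp [0.5397 0.1163 0.1747] rot [-3.139 -0.1   -0.002] F [ 0.5  4.3 -1.1] w 0.03885490457638653 51.56067252159119 q [-0.21  0.69 -0.14  1.86  0.16  0.61 -1.96]
```

View pics/p4.png

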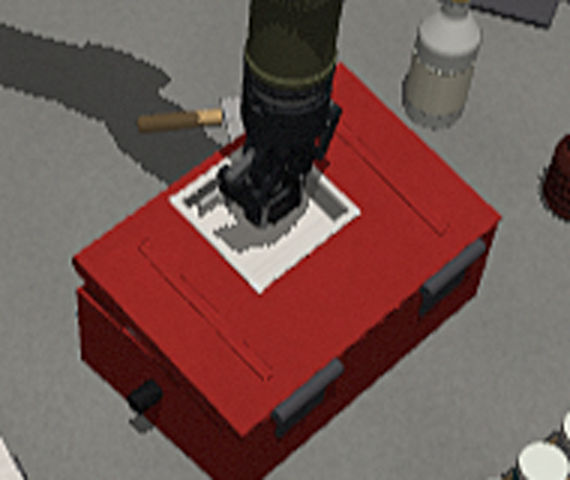

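The lid's front edge has lifted (gap near crop (78,280)) with the paddle still in the fingers. Keep following the arc.

>>> arm_command:
  deltas:
    - {"gripper": 30, "delta_pos": [5, 0, -11], "twist": [0, 0, 0]}
    - {"gripper": 30, "delta_pos": [6, 0, -11], "twist": [0, 0, 0]}
    - {"gripper": 30, "delta_pos": [7, 0, -11], "twist": [0, 0, 0]}
    - {"gripper": 30, "delta_pos": [8, 0, -10], "twist": [0, 0, 0]}
    - {"gripper": 30, "delta_pos": [9, 0, -9], "twist": [0, 0, 0]}
    - {"gripper": 30, "delta_pos": [9, 0, -9], "twist": [0, 0, 0]}
    - {"gripper": 30, "delta_pos": [10, 0, -8], "twist": [0, 0, 0]}
    - {"gripper": 30, "delta_pos": [0, 0, 0], "twist": [0, 0, 0]}

```text
t: 5.25
tcp_pos: [0.5912, 0.1197, 0.2424]
tcp_rot: [-3.14, -0.1, 0.009]
ft_force: [-4.5, 4.4, 3.8]
gripper_width: 0.0385
grasp_force: 52.1
```

>>> arm_command:
  deltas:
    - {"gripper": 62, "delta_pos": [0, 0, 0], "twist": [0, 0, 0]}
    - {"gripper": 62, "delta_pos": [3, 0, -3], "twist": [0, 0, 0]}
    - {"gripper": 62, "delta_pos": [20, 0, -20], "twist": [0, 0, 0]}
    - {"gripper": 62, "delta_pos": [32, 0, -32], "twist": [0, 0, 0]}
    - {"gripper": 62, "delta_pos": [28, 0, -40], "twist": [0, 0, 0]}
    - {"gripper": 62, "delta_pos": [0, 0, -45], "twist": [0, 0, 0]}
    - {"gripper": 62, "delta_pos": [0, 0, -45], "twist": [0, 0, 0]}
    - {"gripper": 62, "delta_pos": [0, 0, -20], "twist": [0, 0, 0]}

```text
t: 6.05
tcp_pos: [0.6776, 0.123, 0.4521]
tcp_rot: [3.14, 0.096, 0.011]
ft_force: [0.3, -0.5, 0.1]
gripper_width: 0.0622
grasp_force: 0.0
```

```bash
python3 - <<'E'
from h import *
goal([.55,-.24,.4],-11)
d=cam('scene','p5.png')
E
```

```text
t 6.05 tcp [0.6776 0.123  0.4521] rot [3.14  0.096 0.011] F [ 0.3 -0.5  0.1] w 0.06220467351795096 0.0 q [-0.18  0.65 -0.15  0.98  0.09  1.51 -1.82]
delta now axes [-150.   354.5   51.3] twist [-0.    -0.007  0.253] delta goal axes [-56.  380.7  52.1]
```

View pics/p5.png

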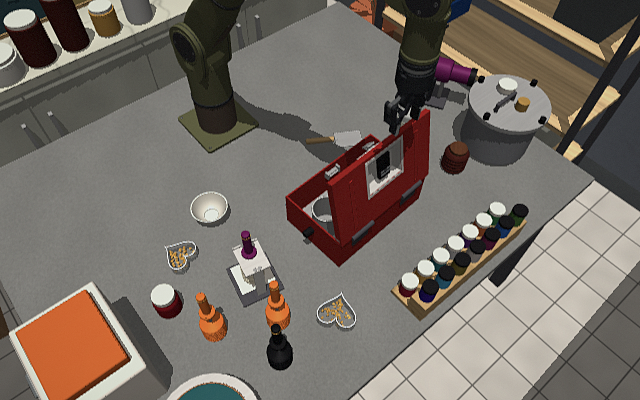

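The lid stands fully open; the steel beaker's rim shows in the near cradle at about (322,210). Now to the brush.

>>> arm_command:
  deltas:
    - {"gripper": 55, "delta_pos": [-15.5, 41, 0], "twist": [0, -0.007, 0]}
    - {"gripper": 55, "delta_pos": [-15.5, 41, 0], "twist": [0, 0, 0]}
    - {"gripper": 55, "delta_pos": [-15.5, 41, 0], "twist": [0, 0, 0]}
    - {"gripper": 55, "delta_pos": [-15.5, 41, 0], "twist": [0, 0, 0]}
    - {"gripper": 55, "delta_pos": [-15.5, 41, 0], "twist": [0, 0, 0]}
    - {"gripper": 55, "delta_pos": [-15.5, 41, 15], "twist": [0, 0, 0]}
    - {"gripper": 55, "delta_pos": [-15.5, 41, 20], "twist": [0, 0, 0]}
    - {"gripper": 55, "delta_pos": [-15.5, 41, 20], "twist": [0, 0, 0]}

```text
t: 6.9
tcp_pos: [0.5714, -0.2139, 0.3922]
tcp_rot: [3.138, 0.097, -0.013]
ft_force: [1.0, -0.3, 0.0]
gripper_width: 0.0553
grasp_force: 0.0
```

```bash
python3 - <<'E'
from h import *
goal([.563,-.2525,.192],3.65)
t=cam('top');s=cam('scene')
# beakers
im=np.zeros((480,790,3),np.uint8)
a=cv2.resize(t['color'][140:240,215:345],None,fx=4,fy=4,interpolation=2)[:, :400];a=cv2.resize(t['color'][150:240,215:345],None,fx=3,fy=3,interpolation=2);im[:270,:390]=a
b=cv2.resize(s['color'][110:230,270:400],None,fx=3,fy=3,interpolation=2);im[:360,395:785]=b
cv2.imwrite('pics/p6.png',im[:,:,::-1])
E
```

```text
t 6.9 tcp [ 0.5714 -0.2139  0.3922] rot [ 3.138  0.097 -0.013] F [ 1.  -0.3  0. ] w 0.05526142013472428 0.0 q [ 0.36  0.54 -0.15  1.38  0.08  1.24 -1.3 ]
delta now axes [ -9.2  37.7 200.4] twist [ 0.001  0.008 -0.002] delta goal axes [-10.9  38.  200.2]
```

View pics/p6.png

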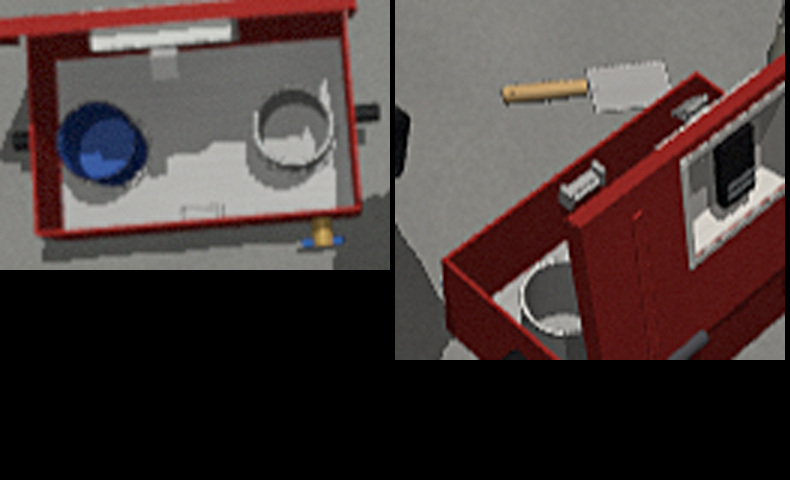

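The steel (bare, hollow grey) beaker is in the right cradle, rim centre at crop (292,130) = top pixel (312,193); the blue one is at crop (103,143). Go to the brush.

>>> arm_command:
  deltas:
    - {"gripper": 55, "delta_pos": [-5, 19, 40], "twist": [0, 0.004, 0]}
    - {"gripper": 55, "delta_pos": [-5, 19, 40], "twist": [0, 0, 0]}
    - {"gripper": 55, "delta_pos": [0, 0, 35], "twist": [0, 0, 0]}
    - {"gripper": 55, "delta_pos": [0, 0, 10], "twist": [0, 0, 0]}
    - {"gripper": 55, "delta_pos": [0, 0, 0], "twist": [0, 0, 0]}

```text
t: 7.5
tcp_pos: [0.564, -0.2492, 0.2668]
tcp_rot: [-3.139, -0.1, 0.01]
ft_force: [-0.3, -0.1, 0.3]
gripper_width: 0.0551
grasp_force: 0.0
```

```bash
python3 - <<'E'
from h import *
goal([.563,-.2525,.192],3.65)
t=cam('top');print('beaker rim .1', onz(t,312,193,.101),onz(t,312,193,.106))
c,s=np.cos(np.radians(3.65)),np.sin(np.radians(3.65));print('nominal',.5645-.01*c+.108*s,.117-.01*s-.108*c)
E
```

```text
t 7.5 tcp [ 0.564  -0.2492  0.2668] rot [-3.139 -0.1    0.01 ] F [-0.3 -0.1  0.3] w 0.05511379099110342 0.0 q [ 0.42  0.65 -0.14  1.56  0.11  0.95 -1.27]
delta now axes [-0.7  3.3 74.8] twist [-0.001  0.007  0.   ] delta goal axes [-1.2  3.2 74.8]
beaker rim .1 [0.55502444 0.00975814 0.101     ] [0.55424997 0.00959369 0.106     ]
nominal 0.5613957197847183 0.008582457856927017
```

>>> arm_command:
  deltas:
    - {"gripper": 55, "delta_pos": [-1, 3, 35], "twist": [0, 0.004, 0]}
    - {"gripper": 55, "delta_pos": [0, 0, 35], "twist": [0, 0, 0]}
    - {"gripper": 55, "delta_pos": [0, 0, 5], "twist": [0, 0, 0]}
    - {"gripper": 10, "delta_pos": [0, 0, 0], "twist": [0, 0, 0]}
    - {"gripper": 10, "delta_pos": [0, 0, 0], "twist": [0, 0, 0]}
    - {"gripper": 10, "delta_pos": [0, 0, 0], "twist": [0, 0, 0]}
    - {"gripper": 10, "delta_pos": [0, 0, 0], "twist": [0, 0, 0]}
    - {"gripper": 10, "delta_pos": [0, 0, 0], "twist": [0, 0, 0]}
  force: 60

```text
t: 8.35
tcp_pos: [0.566, -0.2529, 0.1958]
tcp_rot: [3.138, 0.1, 0.009]
ft_force: [1.0, 0.8, 7.0]
gripper_width: 0.0205
grasp_force: 58.4
```

```bash
python3 - <<'E'
from h import *
goal([.563,-.2525,.212],3.65)
E
```

```text
t 8.35 tcp [ 0.566  -0.2529  0.1958] rot [3.138 0.1   0.009] F [1.  0.8 7. ] w 0.02048667236241721 58.43840539455414 q [ 0.42  0.73 -0.14  1.64  0.13  0.77 -1.28]
delta now axes [ -2.9  -0.5 -16.2] twist [ 0.002 -0.006  0.   ] delta goal axes [ -2.9  -0.5 -16.2]
```

>>> arm_command:
  deltas:
    - {"gripper": 10, "delta_pos": [0, 0, -12], "twist": [0, -0.003, 0]}
    - {"gripper": 10, "delta_pos": [0, 0, -10], "twist": [0, 0, 0]}
    - {"gripper": 10, "delta_pos": [0, 0, 0], "twist": [0, 0, 0]}
    - {"gripper": 10, "delta_pos": [0, 0, 0], "twist": [0, 0, 0]}

```text
t: 8.75
tcp_pos: [0.5642, -0.2527, 0.2155]
tcp_rot: [3.139, 0.1, -0.002]
ft_force: [-0.7, 0.4, -2.1]
gripper_width: 0.0206
grasp_force: 58.6
```

>>> arm_command:
  deltas:
    - {"gripper": 10, "delta_pos": [-15, -4, 0], "twist": [0, 0, 0]}
    - {"gripper": 10, "delta_pos": [-21, -5.5, 0], "twist": [0, 0, 0]}
    - {"gripper": 10, "delta_pos": [-21, -5.5, 0], "twist": [0, 0, 0]}
    - {"gripper": 10, "delta_pos": [-21, -5.5, 0], "twist": [0, 0, 0]}
    - {"gripper": 10, "delta_pos": [-4, -1, 0], "twist": [0, 0, 0]}
    - {"gripper": 10, "delta_pos": [0, 0, 0], "twist": [0, 0, 0]}

```text
t: 9.35
tcp_pos: [0.4807, -0.2365, 0.2152]
tcp_rot: [3.14, 0.1, -0.003]
ft_force: [0.3, -0.2, -1.4]
gripper_width: 0.0205
grasp_force: 58.7
```

>>> arm_command:
  deltas:
    - {"gripper": 10, "delta_pos": [0, 0, -45], "twist": [0, 0, 0]}
    - {"gripper": 10, "delta_pos": [0, 0, -45], "twist": [0, 0, 0]}
    - {"gripper": 10, "delta_pos": [5, -15, -45], "twist": [0, 0, 0]}
    - {"gripper": 10, "delta_pos": [15, -38, 0], "twist": [0, 0, 0]}
    - {"gripper": 10, "delta_pos": [15, -38, 0], "twist": [0, 0, 0]}
    - {"gripper": 10, "delta_pos": [15, -38, 0], "twist": [0, 0, 0]}
    - {"gripper": 10, "delta_pos": [15, -38, 0], "twist": [0, 0, 0]}
    - {"gripper": 10, "delta_pos": [15, -38, 0], "twist": [0, 0, 0]}

```text
t: 10.15
tcp_pos: [0.5497, -0.0245, 0.3503]
tcp_rot: [-3.14, -0.101, 0.0]
ft_force: [1.0, -0.8, -1.4]
gripper_width: 0.0208
grasp_force: 59.2
```

>>> arm_command:
  deltas:
    - {"gripper": 10, "delta_pos": [13.5, -35, 0], "twist": [0, 0, 0]}
    - {"gripper": 10, "delta_pos": [0, 0, 0], "twist": [0, 0, 0]}
    - {"gripper": 10, "delta_pos": [0, 0, 0], "twist": [0, 0, 0]}

```text
t: 10.45
tcp_pos: [0.5603, 0.0106, 0.3499]
tcp_rot: [-3.14, -0.105, 0.002]
ft_force: [0.0, -0.7, -1.4]
gripper_width: 0.0206
grasp_force: 59.3
```

```bash
python3 - <<'E'
from h import *
goal([.559,.009,.195],3.65)
t=cam('top');s=cam('scene')
im=np.zeros((400,790,3),np.uint8)
im[:360,:390]=cv2.resize(t['color'][135:255,255:385],None,fx=3,fy=3,interpolation=2)
im[:400,395:785]=cv2.resize(s['color'][130:263,250:380],None,fx=3,fy=3,interpolation=2)[:400]
cv2.imwrite('pics/p7.png',im[:,:,::-1])
print('beaker px',proj(t,[.559,.009,.101]),proj(s,[.559,.009,.101]))
E
```

```text
t 10.45 tcp [0.5603 0.0106 0.3499] rot [-3.14  -0.105  0.002] F [ 0.  -0.7 -1.4] w 0.020585137233040042 59.28336560726166 q [ 0.02  0.49 -0.19  1.61  0.1   1.06 -1.71]
delta now axes [ -1.2   1.6 154.9] twist [-0.     0.001  0.003] delta goal axes [ -1.4   1.6 154.9]Traceback (most recent call last):
  File "<stdin>", line 6, in <module>
ValueError: could not broadcast input array from shape (399,390,3) into shape (400,390,3)
```

```bash
python3 - <<'E'
from h import *
t=cam('top');s=cam('scene')
im=np.zeros((400,790,3),np.uint8)
im[:360,:390]=cv2.resize(t['color'][135:255,255:385],None,fx=3,fy=3,interpolation=2)
im[:399,395:785]=cv2.resize(s['color'][130:263,250:380],None,fx=3,fy=3,interpolation=2)
cv2.imwrite('pics/p7.png',im[:,:,::-1])
print('beaker px',proj(t,[.559,.009,.101]),proj(s,[.559,.009,.101]),'tip exp',proj(s,[.5603,.0106,.169]),'end',proj(s,[.5603,.0106,.169+.076]))
E
```

```text
beaker px (np.float64(312.21883233186503), np.float64(191.79472818146286)) (np.float64(325.1846937758069), np.float64(207.04007298798982)) tip exp (np.float64(326.59810276714717), np.float64(192.69561078848727)) end (np.float64(327.42999182381334), np.float64(175.17277087689374))
```

View pics/p7.png

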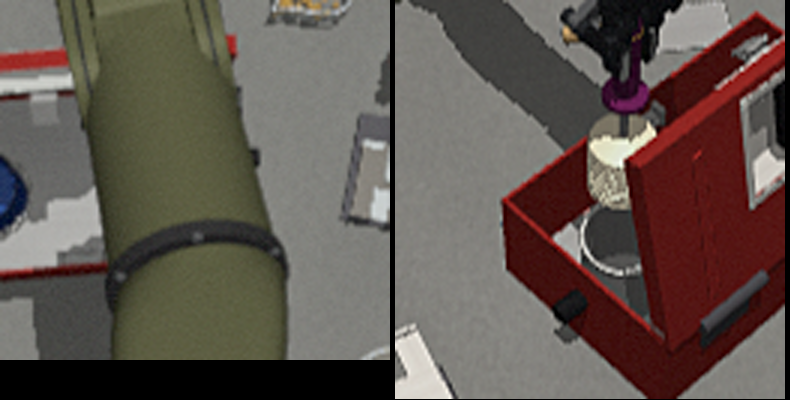

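The brush hangs above the steel beaker, roughly centred over its rim (scene crop brush (622,165), rim (625,240)). The wrist's clearance to the open lid needs a number first.

```bash
python3 - <<'E'
from h import *
p=cv2.imread('pics/p5.png')[:,:,::-1];s=cam('scene')
for h in range(60,330,20):
    a=proj(s,[.6776,.123,.4521+h/1000]);b=proj(s,[.5603,.0106,.35+h/1000])
    def g(im,q): 
        u,v=int(round(q[0])),int(round(q[1])); row=im[v].astype(int) if 0<=v<400 else None
        if row is None: return None
        # extents of arm: green = g>r+3>b
        gr=[i for i in range(max(u-60,0),min(u+60,640)) if row[i,1]-row[i,2]>12 and row[i,1]>=row[i,0]-2]
        return (u,v),im[v,u].tolist(),(gr[0],gr[-1],len(gr)) if gr else None
    print(h,g(p,a),g(s['color'],b))
E
```

```text
60 ((408, 104), [30, 30, 35], None) ((330, 130), [10, 11, 12], None)
80 ((409, 96), [12, 11, 14], None) ((330, 124), [14, 17, 17], None)
100 ((411, 89), [18, 16, 19], None) ((330, 118), [16, 18, 20], None)
120 ((413, 81), [20, 18, 21], None) ((330, 111), [15, 15, 16], None)
140 ((414, 74), [41, 43, 42], None) ((331, 105), [44, 45, 45], None)
160 ((416, 65), [17, 18, 16], None) ((331, 98), [43, 42, 30], (324, 337, 11))
180 ((418, 57), [42, 43, 31], (405, 438, 17)) ((331, 91), [42, 41, 29], (315, 347, 22))
200 ((420, 48), [41, 41, 28], (400, 435, 13)) ((332, 83), [29, 29, 20], (319, 344, 15))
220 ((422, 39), [40, 41, 28], (415, 441, 6)) ((332, 76), [32, 33, 24], (319, 345, 8))
240 ((424, 30), [31, 30, 22], (414, 414, 1)) ((333, 68), [27, 27, 17], (319, 340, 2))
260 ((426, 20), [31, 32, 22], (436, 446, 7)) ((333, 60), [43, 43, 32], (316, 347, 14))
280 ((428, 10), [19, 19, 21], (400, 450, 10)) ((333, 51), [43, 45, 33], (308, 352, 12))
300 None ((334, 42), [45, 46, 31], (301, 349, 14))
320 None ((334, 33), [84, 85, 58], (294, 362, 36))
```

The wrist is only ~35-43 mm wide out to 260 mm above the TCP; clearance to the lid is fine. Descend.

>>> arm_command:
  deltas:
    - {"gripper": 10, "delta_pos": [-1, 0, 35], "twist": [0, 0, 0]}
    - {"gripper": 10, "delta_pos": [0, 0, 40], "twist": [0, 0, 0]}
    - {"gripper": 10, "delta_pos": [0, 0, 40], "twist": [0, 0, 0]}
    - {"gripper": 10, "delta_pos": [0, 0, 25], "twist": [0, 0, 0]}
    - {"gripper": 10, "delta_pos": [0, 0, 6], "twist": [0, 0, 0]}
    - {"gripper": 10, "delta_pos": [0, 0, 0], "twist": [0, 0, 0]}

```text
t: 11.3
tcp_pos: [0.5578, 0.0084, 0.2038]
tcp_rot: [3.14, 0.099, -0.005]
ft_force: [-0.4, -0.6, -2.4]
gripper_width: 0.0206
grasp_force: 59.2
```

>>> arm_command:
  deltas:
    - {"gripper": 10, "delta_pos": [0, 0, 4], "twist": [0, 0, 0]}
    - {"gripper": 10, "delta_pos": [0, 0, 0], "twist": [0, 0, 0]}

```text
t: 11.5
tcp_pos: [0.5588, 0.009, 0.2012]
tcp_rot: [3.14, 0.1, 0.001]
ft_force: [-0.4, 0.7, -1.5]
gripper_width: 0.0204
grasp_force: 59.2
```

>>> arm_command:
  deltas:
    - {"gripper": 10, "delta_pos": [0, 0, 4], "twist": [0, 0, 0]}
    - {"gripper": 10, "delta_pos": [0, 0, 2], "twist": [0, 0, 0]}
    - {"gripper": 10, "delta_pos": [0, 0, 0], "twist": [0, 0, 0]}

```text
t: 11.8
tcp_pos: [0.5577, 0.0091, 0.194]
tcp_rot: [3.14, 0.1, -0.003]
ft_force: [-0.6, -0.4, -1.3]
gripper_width: 0.0205
grasp_force: 59.2
```

>>> arm_command:
  deltas:
    - {"gripper": 10, "delta_pos": [0, 0, 3], "twist": [0, 0, 0]}
    - {"gripper": 10, "delta_pos": [0, 0, 0], "twist": [0, 0, 0]}

```text
t: 12.0
tcp_pos: [0.5576, 0.0091, 0.1908]
tcp_rot: [3.14, 0.1, -0.004]
ft_force: [-0.5, 0.0, -0.8]
gripper_width: 0.0209
grasp_force: 59.2
```

>>> arm_command:
  deltas:
    - {"gripper": 10, "delta_pos": [0, 0, 2], "twist": [0, 0, 0]}
    - {"gripper": 10, "delta_pos": [0, 0, 0], "twist": [0, 0, 0]}

```text
t: 12.2
tcp_pos: [0.5577, 0.0091, 0.1888]
tcp_rot: [3.14, 0.1, -0.004]
ft_force: [0.3, -0.3, -1.3]
gripper_width: 0.0206
grasp_force: 59.2
```

>>> arm_command:
  deltas:
    - {"gripper": 10, "delta_pos": [0, 0, 2], "twist": [0, 0, 0]}
    - {"gripper": 10, "delta_pos": [0, 0, 0], "twist": [0, 0, 0]}

```text
t: 12.4
tcp_pos: [0.5579, 0.0091, 0.187]
tcp_rot: [3.14, 0.1, -0.003]
ft_force: [0.7, 0.0, -1.1]
gripper_width: 0.0206
grasp_force: 59.6
```

>>> arm_command:
  deltas:
    - {"gripper": 10, "delta_pos": [0, 0, 2], "twist": [0, 0, 0]}
    - {"gripper": 10, "delta_pos": [0, 0, 0], "twist": [0, 0, 0]}

```text
t: 12.6
tcp_pos: [0.5586, 0.0092, 0.1869]
tcp_rot: [3.14, 0.1, 0.001]
ft_force: [-2.3, -0.5, 12.2]
gripper_width: 0.0207
grasp_force: 61.0
```

>>> arm_command:
  deltas:
    - {"gripper": 10, "delta_pos": [0, 0, 2], "twist": [0, 0, 0]}
    - {"gripper": 10, "delta_pos": [0, 0, 0], "twist": [0, 0, 0]}

```text
t: 12.8
tcp_pos: [0.5594, 0.0093, 0.1868]
tcp_rot: [3.14, 0.1, 0.004]
ft_force: [-4.1, 0.1, 26.0]
gripper_width: 0.0208
grasp_force: 62.5
```

>>> arm_command:
  deltas:
    - {"gripper": 10, "delta_pos": [0, 0, -23], "twist": [0, 0, 0]}
    - {"gripper": 10, "delta_pos": [0, 0, -23], "twist": [0, 0, 0]}
    - {"gripper": 10, "delta_pos": [0, 0, -23], "twist": [0, 0, 0]}
    - {"gripper": 10, "delta_pos": [0, 0, 0], "twist": [0, 0, 0]}

```text
t: 13.2
tcp_pos: [0.56, 0.0093, 0.2549]
tcp_rot: [-3.14, -0.1, -0.007]
ft_force: [0.4, 0.1, -1.6]
gripper_width: 0.0207
grasp_force: 59.5
```

>>> arm_command:
  deltas:
    - {"gripper": 10, "delta_pos": [0, 0, 23], "twist": [0, 0, 0]}
    - {"gripper": 10, "delta_pos": [0, 0, 22], "twist": [0, 0, 0]}
    - {"gripper": 10, "delta_pos": [0, 0, 16], "twist": [0, 0, 0]}
    - {"gripper": 10, "delta_pos": [0, 0, 6], "twist": [0, 0, 0]}
    - {"gripper": 10, "delta_pos": [0, 0, 0], "twist": [0, 0, 0]}

```text
t: 13.7
tcp_pos: [0.5593, 0.0091, 0.1858]
tcp_rot: [3.14, 0.1, 0.002]
ft_force: [-0.1, -0.0, 7.6]
gripper_width: 0.0206
grasp_force: 60.2
```

>>> arm_command:
  deltas:
    - {"gripper": 10, "delta_pos": [0, 0, -23], "twist": [0, 0, 0]}
    - {"gripper": 10, "delta_pos": [0, 0, -23], "twist": [0, 0, 0]}
    - {"gripper": 10, "delta_pos": [0, 0, -21], "twist": [0, 0, 0]}
    - {"gripper": 10, "delta_pos": [0, 0, 0], "twist": [0, 0, 0]}

```text
t: 14.1
tcp_pos: [0.5595, 0.0092, 0.2538]
tcp_rot: [-3.14, -0.1, -0.004]
ft_force: [0.4, 0.1, -1.2]
gripper_width: 0.0203
grasp_force: 59.3
```

>>> arm_command:
  deltas:
    - {"gripper": 10, "delta_pos": [0, 0, 23], "twist": [0, 0, 0]}
    - {"gripper": 10, "delta_pos": [0, 0, 22], "twist": [0, 0, 0]}
    - {"gripper": 10, "delta_pos": [0, 0, 16], "twist": [0, 0, 0]}
    - {"gripper": 10, "delta_pos": [0, 0, 6], "twist": [0, 0, 0]}
    - {"gripper": 10, "delta_pos": [0, 0, 0], "twist": [0, 0, 0]}

```text
t: 14.6
tcp_pos: [0.559, 0.0091, 0.1856]
tcp_rot: [3.14, 0.1, 0.001]
ft_force: [0.1, -0.1, 11.3]
gripper_width: 0.0201
grasp_force: 60.6
```

>>> arm_command:
  deltas:
    - {"gripper": 10, "delta_pos": [0, 0, -23], "twist": [0, 0, 0]}
    - {"gripper": 10, "delta_pos": [0, 0, -23], "twist": [0, 0, 0]}
    - {"gripper": 10, "delta_pos": [0, 0, -21], "twist": [0, 0, 0]}
    - {"gripper": 10, "delta_pos": [0, 0, 0], "twist": [0, 0, 0]}

```text
t: 15.0
tcp_pos: [0.5592, 0.0092, 0.2533]
tcp_rot: [-3.14, -0.1, -0.003]
ft_force: [0.3, 0.0, -0.9]
gripper_width: 0.0208
grasp_force: 59.4
```

>>> arm_command:
  deltas:
    - {"gripper": 10, "delta_pos": [0, 0, -45], "twist": [0, 0, 0]}
    - {"gripper": 10, "delta_pos": [0, 0, -45], "twist": [0, 0, 0]}
    - {"gripper": 10, "delta_pos": [-5, 15, -12], "twist": [0, 0, 0]}
    - {"gripper": 10, "delta_pos": [-16, 39, 0], "twist": [0, 0, 0]}
    - {"gripper": 10, "delta_pos": [-16, 39, 0], "twist": [0, 0, 0]}
    - {"gripper": 10, "delta_pos": [-16, 39, 0], "twist": [0, 0, 0]}
    - {"gripper": 10, "delta_pos": [-16, 39, 0], "twist": [0, 0, 0]}
    - {"gripper": 10, "delta_pos": [-16, 39, 0], "twist": [0, 0, 0]}

```text
t: 15.8
tcp_pos: [0.4852, -0.2073, 0.352]
tcp_rot: [-3.139, -0.1, 0.008]
ft_force: [1.1, -1.2, -1.9]
gripper_width: 0.0205
grasp_force: 59.4
```

>>> arm_command:
  deltas:
    - {"gripper": 10, "delta_pos": [-9, 30, 20], "twist": [0, 0, 0]}
    - {"gripper": 10, "delta_pos": [0, 0, 35], "twist": [0, 0, 0]}
    - {"gripper": 10, "delta_pos": [0, 0, 35], "twist": [0, 0, 0]}
    - {"gripper": 10, "delta_pos": [0, 0, 20], "twist": [0, 0, 0]}
    - {"gripper": 10, "delta_pos": [0, 0, 0], "twist": [0, 0, 0]}

```text
t: 16.3
tcp_pos: [0.4763, -0.2353, 0.2398]
tcp_rot: [-3.136, -0.1, 0.017]
ft_force: [-1.2, 0.8, -1.4]
gripper_width: 0.0206
grasp_force: 59.2
```

```bash
python3 - <<'E'
from h import *
goal([.4807,-.2365,.216],3.65)
s=cam('scene')
cv2.imwrite('pics/p8.png',cv2.resize(s['color'][170:310,190:340],None,fx=4,fy=4,interpolation=2)[:,:,::-1])
E
```

```text
t 16.3 tcp [ 0.4763 -0.2353  0.2398] rot [-3.136 -0.1    0.017] F [-1.2  0.8 -1.4] w 0.02063898149487209 59.249802231788635 q [ 0.47  0.57 -0.16  1.84  0.12  0.75 -1.26]
delta now axes [ 4.6  1.6 23.7] twist [-0.004  0.011  0.   ] delta goal axes [ 4.3  1.5 23.8]
```

View pics/p8.png

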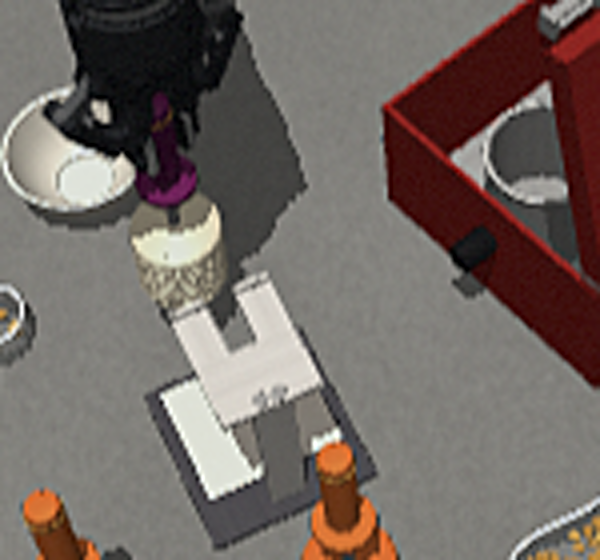

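The brush hangs upright before the fork, slot mouth at crop (235,310), collar at crop (165,182). Lower to entry height.

>>> arm_command:
  deltas:
    - {"gripper": 10, "delta_pos": [4, 1.5, 12], "twist": [-0.003, 0.005, 0]}
    - {"gripper": 10, "delta_pos": [0, 0, 10], "twist": [0, 0, 0]}
    - {"gripper": 10, "delta_pos": [0, 0, 0], "twist": [0, 0, 0]}
    - {"gripper": 10, "delta_pos": [0, 0, 0], "twist": [0, 0, 0]}

```text
t: 16.75
tcp_pos: [0.4836, -0.2377, 0.2226]
tcp_rot: [3.137, 0.1, 0.005]
ft_force: [-0.2, -0.0, -1.2]
gripper_width: 0.0209
grasp_force: 59.4
```

```bash
python3 - <<'E'
from h import *
goal([.4807,-.2365,.216],3.65);goal([.564,-.2527,.216],3.65)
s=cam('scene');h=cv2.cvtColor(s['color'],cv2.COLOR_RGB2HSV)
m=((h[...,0]>140)&(h[...,0]<170)&(h[...,1]>90)&(h[...,2]>30)).astype(np.uint8);m[:,:200]=0;m[:,300:]=0
for c in cv2.findContours(m,0,2)[0]:
    if cv2.contourArea(c)>8: print(cv2.boundingRect(c))
p=r.sense()['tcp_pos']
for z in (.14,.15,.16,.17,.18): print(z,proj(s,[p[0],p[1],z]))
# initial picture collar for reference at z=.14/.149
print('ref',proj(s,[.5642,-.2527,.14]),'initial plum box (241,240,16,19)')
E
```

```text
t 16.75 tcp [ 0.4836 -0.2377  0.2226] rot [3.137 0.1   0.005] F [-0.2 -0.  -1.2] w 0.02088281993169467 59.430166482925415 q [ 0.46  0.6  -0.15  1.85  0.13  0.69 -1.27]
delta now axes [-2.8 -1.4  6.6] twist [ 0.003 -0.003  0.   ] delta goal axes [-2.8 -1.4  6.6]
t 16.75 tcp [ 0.4836 -0.2377  0.2226] rot [3.137 0.1   0.005] F [-0.2 -0.  -1.2] w 0.02088281993169467 59.430166482925415 q [ 0.46  0.6  -0.15  1.85  0.13  0.69 -1.27]
delta now axes [79.3 20.1  6.9] twist [ 0.003 -0.003  0.   ] delta goal axes [79.3 20.1  6.6]
(225, 207, 16, 21)
(230, 199, 4, 7)
0.14 (np.float64(235.61942988592466), np.float64(229.41783982479896))
0.15 (np.float64(235.1472122814256), np.float64(227.38223335814646))
0.16 (np.float64(234.66893546594883), np.float64(225.32050721926777))
0.17 (np.float64(234.18448206424904), np.float64(223.23215543420895))
0.18 (np.float64(233.69373164975156), np.float64(221.1166588755343))
ref (np.float64(248.78248759209072), np.float64(253.213610269974)) initial plum box (241,240,16,19)
```

>>> arm_command:
  deltas:
    - {"gripper": 10, "delta_pos": [-3, -1.5, 13], "twist": [0.002, -0.002, 0]}
    - {"gripper": 10, "delta_pos": [0, 0, 0], "twist": [0, 0, 0]}
    - {"gripper": 10, "delta_pos": [15, 4, 0], "twist": [0, 0, 0]}
    - {"gripper": 10, "delta_pos": [22, 5.7, 0], "twist": [0, 0, 0]}
    - {"gripper": 10, "delta_pos": [22, 5.7, 0], "twist": [0, 0, 0]}
    - {"gripper": 10, "delta_pos": [18, 4.7, 0], "twist": [0, 0, 0]}
    - {"gripper": 10, "delta_pos": [4, 1, 0], "twist": [0, 0, 0]}
    - {"gripper": 10, "delta_pos": [0, 0, 0], "twist": [0, 0, 0]}

```text
t: 17.6
tcp_pos: [0.5628, -0.2523, 0.2096]
tcp_rot: [3.139, 0.1, 0.002]
ft_force: [-1.1, -0.2, -1.7]
gripper_width: 0.0207
grasp_force: 59.4
```

```bash
python3 - <<'E'
from h import *
goal([.564,-.2527,.196],3.65)
E
```

```text
t 17.6 tcp [ 0.5628 -0.2523  0.2096] rot [3.139 0.1   0.002] F [-1.1 -0.2 -1.7] w 0.020650234790065704 59.37931180000305 q [ 0.43  0.71 -0.14  1.63  0.13  0.81 -1.28]
delta now axes [ 1.2  0.5 13.6] twist [ 0.001 -0.001  0.   ] delta goal axes [ 1.2  0.5 13.6]
```

Lower until the collar seats.

>>> arm_command:
  deltas:
    - {"gripper": 10, "delta_pos": [1, 0.5, 8], "twist": [0, 0, 0]}
    - {"gripper": 10, "delta_pos": [0, 0, 6], "twist": [0, 0, 0]}
    - {"gripper": 10, "delta_pos": [0, 0, 2], "twist": [0, 0, 0]}
    - {"gripper": 10, "delta_pos": [0, 0, 0], "twist": [0, 0, 0]}

```text
t: 18.0
tcp_pos: [0.5627, -0.2529, 0.1946]
tcp_rot: [3.139, 0.099, 0.0]
ft_force: [-3.3, 1.3, 9.7]
gripper_width: 0.0208
grasp_force: 61.1
```

>>> arm_command:
  deltas:
    - {"gripper": 10, "delta_pos": [0, 0, 2], "twist": [0, 0, 0]}
    - {"gripper": 10, "delta_pos": [0, 0, 0], "twist": [0, 0, 0]}

```text
t: 18.2
tcp_pos: [0.5627, -0.253, 0.1944]
tcp_rot: [3.138, 0.099, 0.001]
ft_force: [-7.5, 1.8, 22.5]
gripper_width: 0.0208
grasp_force: 62.3
```

>>> arm_command:
  deltas:
    - {"gripper": 10, "delta_pos": [0, 0, -3], "twist": [0, 0, 0]}
    - {"gripper": 50, "delta_pos": [0, 0, 0], "twist": [0, 0, 0]}
    - {"gripper": 50, "delta_pos": [0, 0, 0], "twist": [0, 0, 0]}
    - {"gripper": 50, "delta_pos": [0, 0, 0], "twist": [0, 0, 0]}
    - {"gripper": 50, "delta_pos": [0, 0, -20], "twist": [0, 0, 0]}
    - {"gripper": 50, "delta_pos": [0, 0, -45], "twist": [0, 0, 0]}
    - {"gripper": 50, "delta_pos": [0, 0, -45], "twist": [0, 0, 0]}
    - {"gripper": 50, "delta_pos": [0, 0, -45], "twist": [0, 0, 0]}

```text
t: 19.0
tcp_pos: [0.5632, -0.2525, 0.3505]
tcp_rot: [3.139, 0.1, 0.0]
ft_force: [-0.2, -0.6, -0.8]
gripper_width: 0.0503
grasp_force: 0.0
```

```bash
python3 - <<'E'
from h import *
st();s=cam('scene');t=cam('top')
for d,lo,hi in((s,200,300),(t,370,420)):
    h=cv2.cvtColor(d['color'],cv2.COLOR_RGB2HSV)
    m=((h[...,0]>140)&(h[...,0]<170)&(h[...,1]>100)&(h[...,2]>40)).astype(np.uint8);m[:,:lo]=0;m[:,hi:]=0
    print([cv2.boundingRect(c) for c in cv2.findContours(m,0,2)[0] if cv2.contourArea(c)>8])
E
```

```text
t 19.0 tcp [ 0.5632 -0.2525  0.3505] rot [3.139 0.1   0.   ] F [-0.2 -0.6 -0.8] w 0.0502824159438137 0.0 q [ 0.43  0.57 -0.16  1.44  0.09  1.14 -1.24]
[(240, 238, 15, 19), (239, 228, 9, 8)]
[(390, 185, 11, 11), (397, 182, 7, 7)]
```

>>> arm_command:
  deltas:
    - {"gripper": 0, "delta_pos": [10, -20, -40], "twist": [0, 0, 0]}
    - {"gripper": 0, "delta_pos": [10, -20, -40], "twist": [0, 0, 0]}
    - {"gripper": 0, "delta_pos": [18, -36, -10], "twist": [0, 0, 0]}
    - {"gripper": 0, "delta_pos": [20, -40, 0], "twist": [0, 0, 0]}
    - {"gripper": 0, "delta_pos": [20, -40, 0], "twist": [0, 0, 0]}
    - {"gripper": 0, "delta_pos": [20, -40, 0], "twist": [0, 0, 0]}
    - {"gripper": 0, "delta_pos": [20, -40, 0], "twist": [0, 0, 0]}
    - {"gripper": 0, "delta_pos": [20, -40, 0], "twist": [0, 0, 0]}

```text
t: 19.9
tcp_pos: [0.684, 0.0334, 0.4382]
tcp_rot: [3.139, 0.1, -0.0]
ft_force: [0.0, 0.1, 0.6]
gripper_width: -0.0001
grasp_force: 0.0
```

```bash
python3 - <<'E'
from h import *
goal([.692,.037,.32],3.65)
# lid top edge check
s=cam('scene')
print(proj(s,[.626+.0056,.124-.175-.003,.34]))
E
```

```text
t 19.9 tcp [0.684  0.0334 0.4382] rot [ 3.139  0.1   -0.   ] F [0.  0.1 0.6] w -0.00014045447590372133 0.0 q [-0.05  0.65 -0.16  1.02  0.1   1.48 -1.69]
delta now axes [  8.3  -3.3 118.1] twist [0.001 0.    0.   ] delta goal axes [  8.3  -3.1 118.2]
(np.float64(327.488925778902), np.float64(182.27262200621965))
```

>>> arm_command:
  deltas:
    - {"gripper": 0, "delta_pos": [8, -3, 35], "twist": [0, 0, 0]}
    - {"gripper": 0, "delta_pos": [0, 0, 40], "twist": [0, 0, 0]}
    - {"gripper": 0, "delta_pos": [0, 0, 40], "twist": [0, 0, 0]}
    - {"gripper": 0, "delta_pos": [0, 0, 3], "twist": [0, 0, 0]}
    - {"gripper": 0, "delta_pos": [-12, 0, 0], "twist": [0, 0, 0]}
    - {"gripper": 0, "delta_pos": [-12, 0, 0], "twist": [0, 0, 0]}
    - {"gripper": 0, "delta_pos": [0, 0, 0], "twist": [0, 0, 0]}

```text
t: 20.65
tcp_pos: [0.6674, 0.0334, 0.3231]
tcp_rot: [3.139, 0.1, 0.004]
ft_force: [0.8, -0.0, -0.6]
gripper_width: -0.0
grasp_force: 0.0
```

>>> arm_command:
  deltas:
    - {"gripper": 0, "delta_pos": [-20, 0, 5], "twist": [0, 0, 0]}
    - {"gripper": 0, "delta_pos": [-20, 0, 6], "twist": [0, 0, 0]}
    - {"gripper": 0, "delta_pos": [-17, 0, 8], "twist": [0, 0, 0]}
    - {"gripper": 0, "delta_pos": [-18, 0, 9], "twist": [0, 0, 0]}
    - {"gripper": 0, "delta_pos": [0, 0, 0], "twist": [0, 0, 0]}

```text
t: 21.15
tcp_pos: [0.5919, 0.0285, 0.2938]
tcp_rot: [3.139, 0.1, 0.001]
ft_force: [-0.5, 0.0, 1.8]
gripper_width: 0.0001
grasp_force: 0.3
```

>>> arm_command:
  deltas:
    - {"gripper": 0, "delta_pos": [-15, 0, 11], "twist": [0, 0, 0]}
    - {"gripper": 0, "delta_pos": [-15, 0, 12], "twist": [0, 0, 0]}
    - {"gripper": 0, "delta_pos": [-13, 0, 14], "twist": [0, 0, 0]}
    - {"gripper": 0, "delta_pos": [-12, 0, 14], "twist": [0, 0, 0]}
    - {"gripper": 0, "delta_pos": [0, 0, 0], "twist": [0, 0, 0]}

```text
t: 21.65
tcp_pos: [0.5373, 0.025, 0.2415]
tcp_rot: [3.138, 0.1, -0.003]
ft_force: [-0.1, -0.1, -0.5]
gripper_width: -0.0004
grasp_force: 0.0
```

```bash
python3 - <<'E'
from h import *
st();s=cam('scene')
cv2.imwrite('pics/p9.png',cv2.resize(s['color'][100:290,200:450],None,fx=3,fy=3,interpolation=2)[:,:,::-1])
E
```

```text
t 21.65 tcp [0.5373 0.025  0.2415] rot [ 3.138  0.1   -0.003] F [-0.1 -0.1 -0.5] w -0.0003901721354872412 0.0 q [-0.03  0.58 -0.17  1.83  0.14  0.75 -1.78]
```

View pics/p9.png

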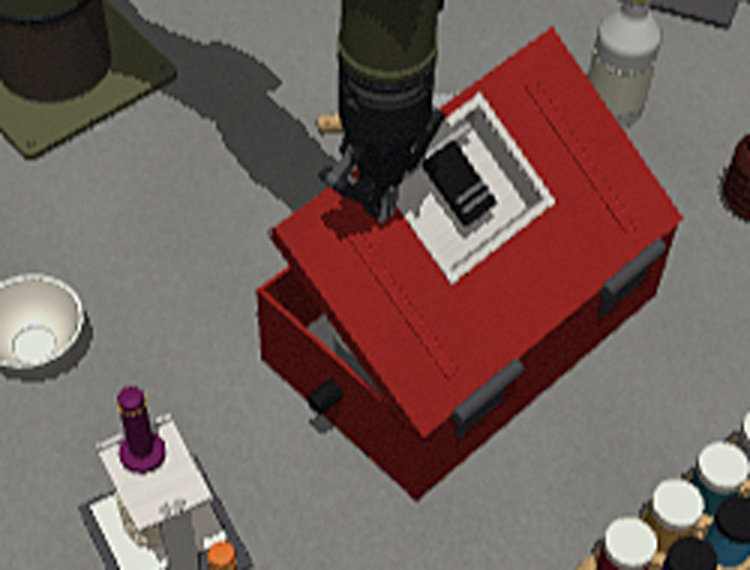

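The lid is at about half-open (0.5), fingertips on its face at crop (380,215) beside the dish; the brush hangs upright at crop (138,440). Go on down.

>>> arm_command:
  deltas:
    - {"gripper": 0, "delta_pos": [-10, 0, 15], "twist": [0, 0, 0]}
    - {"gripper": 0, "delta_pos": [-10, 0, 15], "twist": [0, 0, 0]}
    - {"gripper": 0, "delta_pos": [-11, 0, 15], "twist": [0, 0, 0]}
    - {"gripper": 0, "delta_pos": [-11, 0, 15], "twist": [0, 0, 0]}
    - {"gripper": 0, "delta_pos": [-10, 0, 12], "twist": [0, 0, 0]}
    - {"gripper": 0, "delta_pos": [-8, 0, 8], "twist": [0, 0, 0]}
    - {"gripper": 0, "delta_pos": [0, 0, 0], "twist": [0, 0, 0]}

```text
t: 22.4
tcp_pos: [0.4792, 0.0215, 0.162]
tcp_rot: [3.139, 0.101, 0.002]
ft_force: [0.6, 0.2, -0.1]
gripper_width: -0.0
grasp_force: 0.1
```

>>> arm_command:
  deltas:
    - {"gripper": 0, "delta_pos": [0, 0, 7], "twist": [0, 0, 0]}
    - {"gripper": 0, "delta_pos": [0, 0, 7], "twist": [0, 0, 0]}
    - {"gripper": 0, "delta_pos": [0, 0, 4], "twist": [0, 0, 0]}
    - {"gripper": 0, "delta_pos": [0, 0, 0], "twist": [0, 0, 0]}

```text
t: 22.8
tcp_pos: [0.479, 0.0214, 0.1437]
tcp_rot: [3.139, 0.1, 0.003]
ft_force: [-0.2, 0.0, 0.6]
gripper_width: -0.0003
grasp_force: 0.0
```

>>> arm_command:
  deltas:
    - {"gripper": 0, "delta_pos": [0, 0, 3], "twist": [0, 0, 0]}
    - {"gripper": 0, "delta_pos": [0, 0, 1], "twist": [0, 0, 0]}
    - {"gripper": 0, "delta_pos": [0, 0, 0], "twist": [0, 0, 0]}

```text
t: 23.1
tcp_pos: [0.4783, 0.0213, 0.1399]
tcp_rot: [3.139, 0.1, 0.002]
ft_force: [-0.1, 0.4, -0.3]
gripper_width: 0.0001
grasp_force: 0.0
```

>>> arm_command:
  deltas:
    - {"gripper": 0, "delta_pos": [0, 0, 2], "twist": [0, 0, 0]}
    - {"gripper": 0, "delta_pos": [0, 0, 1], "twist": [0, 0, 0]}
    - {"gripper": 0, "delta_pos": [0, 0, 0], "twist": [0, 0, 0]}

```text
t: 23.4
tcp_pos: [0.4784, 0.0213, 0.1382]
tcp_rot: [3.139, 0.1, 0.004]
ft_force: [-2.5, 0.3, 13.7]
gripper_width: 0.0002
grasp_force: 7.3
```

>>> arm_command:
  deltas:
    - {"gripper": 0, "delta_pos": [0, 0, 2], "twist": [0, 0, 0]}
    - {"gripper": 0, "delta_pos": [0, 0, 0], "twist": [0, 0, 0]}

```text
t: 23.6
tcp_pos: [0.4784, 0.0212, 0.1373]
tcp_rot: [3.139, 0.1, 0.005]
ft_force: [-6.2, -0.1, 28.2]
gripper_width: 0.0001
grasp_force: 14.3
```

>>> arm_command:
  deltas:
    - {"gripper": 0, "delta_pos": [0, 0, -15], "twist": [0, 0, 0]}
    - {"gripper": 0, "delta_pos": [0, 0, -45], "twist": [0, 0, 0]}
    - {"gripper": 0, "delta_pos": [0, 0, -45], "twist": [0, 0, 0]}
    - {"gripper": 0, "delta_pos": [0, 45, -20], "twist": [0, 0, 0]}
    - {"gripper": 0, "delta_pos": [-15, 45, 0], "twist": [0, 0, 0]}
    - {"gripper": 0, "delta_pos": [-15, 45, 0], "twist": [0, 0, 0]}
    - {"gripper": 0, "delta_pos": [-15, 45, 0], "twist": [0, 0, 0]}
    - {"gripper": 0, "delta_pos": [0, 0, 0], "twist": [0, 0, 0]}

```text
t: 24.4
tcp_pos: [0.4414, -0.1691, 0.26]
tcp_rot: [3.135, 0.079, -0.002]
ft_force: [0.1, -0.2, 0.1]
gripper_width: 0.0004
grasp_force: 0.0
```

```bash
python3 - <<'E'
from h import *
st();s=cam('scene');t=cam('top')
im=np.zeros((560,790,3),np.uint8)
im[:560,:400]=cv2.resize(s['color'][120:320,200:440],(400,333),interpolation=2) if 0 else 0
a=cv2.resize(s['color'][120:320,150:440],None,fx=1.9,fy=1.9,interpolation=2);b=cv2.resize(t['color'][100:290,180:400],None,fx=1.9,fy=1.9,interpolation=2)
im=np.zeros((max(a.shape[0],b.shape[0]),800,3),np.uint8);im[:a.shape[0],:a.shape[1]]=a;w=min(b.shape[1],800-a.shape[1]);im[:b.shape[0],a.shape[1]:a.shape[1]+w]=b[:,-w:]
cv2.imwrite('pics/p10.png',im[:,:,::-1])
for d,lo,hi in((s,200,300),(t,370,420)):
    h=cv2.cvtColor(d['color'],cv2.COLOR_RGB2HSV)
    m=((h[...,0]>140)&(h[...,0]<170)&(h[...,1]>100)&(h[...,2]>40)).astype(np.uint8);m[:,:lo]=0;m[:,hi:]=0
    print([cv2.boundingRect(c) for c in cv2.findContours(m,0,2)[0] if cv2.contourArea(c)>8])
h=cv2.cvtColor(s['color'],cv2.COLOR_RGB2HSV)
m=(((h[...,0]<6)|(h[...,0]>174))&(h[...,1]>180)&(h[...,2]>90)).astype(np.uint8)
c=max(cv2.findContours(m,0,2)[0],key=cv2.contourArea);print(cv2.approxPolyDP(c,4,True)[:,0].tolist())
# change vs. start picture
for n,d in(('scene',s),('top',t)):
    o=cv2.imread(f'pics/{n}0.png')[:,:,::-1];df=(cv2.absdiff(o,d['color']).max(2)>60).astype(np.uint8)
    print(n,[cv2.boundingRect(c) for c in cv2.findContours(df,0,2)[0] if cv2.contourArea(c)>12])
E
```

```text
t 24.4 tcp [ 0.4414 -0.1691  0.26  ] rot [ 3.135  0.079 -0.002] F [ 0.1 -0.2  0.1] w 0.00037740929128540394 0.0 q [ 0.4   0.47 -0.2   1.99  0.15  0.7  -1.41]
[(240, 239, 15, 18), (239, 229, 9, 8)]
[(390, 185, 7, 5), (398, 182, 6, 7)]
[[370, 131], [284, 195], [340, 244], [426, 172]]
scene [(244, 248, 13, 12), (239, 229, 8, 27), (239, 199, 30, 22), (0, 152, 64, 73), (0, 142, 12, 22), (219, 134, 13, 12), (216, 130, 62, 74), (71, 106, 123, 148), (0, 102, 11, 9), (220, 62, 10, 13), (0, 62, 10, 31), (229, 49, 27, 75), (172, 42, 11, 22), (0, 35, 13, 29), (205, 34, 16, 29), (157, 29, 18, 10), (175, 21, 7, 16), (3, 9, 24, 22), (180, 0, 32, 9), (95, 0, 79, 30)]
top [(306, 393, 12, 7), (306, 387, 15, 7), (573, 386, 33, 7), (298, 380, 6, 9), (436, 367, 7, 33), (277, 367, 9, 13), (448, 361, 4, 39), (311, 326, 8, 4), (439, 306, 59, 49), (514, 301, 44, 32), (340, 191, 100, 182), (383, 190, 6, 6), (390, 189, 16, 23), (370, 188, 16, 21), (389, 180, 16, 9)]
```

View pics/p10.png

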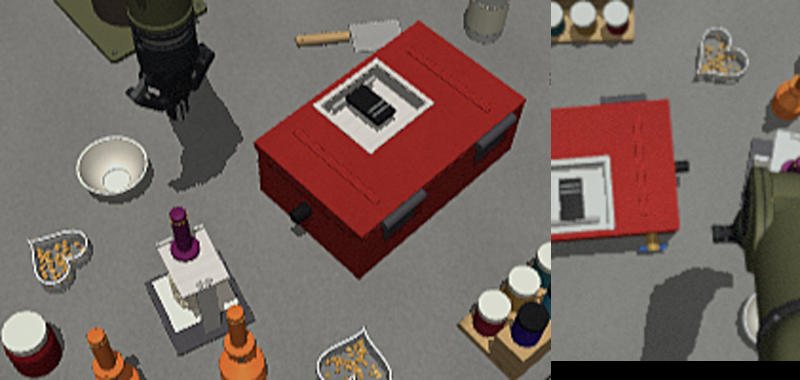

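The lid's corners are exactly where they were at the start (latched), the brush hangs upright in its fork at crop (183,240), and the other things have not moved. Hand in.

```bash
python3 -c "
from h import *
print(r.hand_in())"
```

```text
the job is handed in; nothing more can be done
None
```

I opened the wash box, scrubbed the steel beaker with three full strokes to the bottom, hung the brush back upright (about 4 mm forward along its slot from where it started), pressed the lid shut (its corners look exactly as at the start), and handed the job in at about 24 s.

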